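Tighten the book press at the comic stall

TASK

A repaired comic album lies flat in the small wooden book press. Turn both steel wing bolts of the press clockwise, fully home to their end stops: first the bolt beside the album's spine (the rounded edge bound in cloth), then the bolt beside its open page edge. Then let go and move clear.

Things in the scene. Friction and masses are not known exactly. Their poses are not given: they have to be found in the camera images.
- press: Book press, fixed to the table at any yaw. Origin: underside centre, z up. Plywood board 250 (x) x 270 (y) x 18 mm; on it the album, 150 mm along y, its rounded dark cloth spine on the +y side, open page edge on -y. Over it along y a wooden cross bar, 55 mm wide, top at 52 mm. Wing bolts on the bar at y = +100 and -100 mm. The round wooden knob at its middle (28 wide, 26 tall) is fixed.
- bolt_spine (a joint): Turn of the wing bolt beside the spine (press +y). It turns only about its vertical axis and never rises or sinks. 0 = wing straight across the bar; grows clockwise seen from above to the hard end stop at 1.571, wing in line with the bar. Starts slack, 0.35 to 0.75. Light friction (0.06 N m) holds it where it is left.
- bolt_spine_grip (a point): Grip point of that bolt: on its turning axis, 30 mm above the cross bar's top, 12 mm below the wing's top. The wing is an upright flat steel bar 46 mm long, 12 thick, 32 tall, its underside 10 mm above the cross bar, over a hub 26 mm across. Axes turn with the bolt: x along the wing's length, y through its thickness (squeeze along y), z up.
- bolt_fore (a joint): Turn of the other wing bolt, beside the open page edge (press -y): same size, direction, end stop, friction and range of starts as bolt_spine.
- bolt_fore_grip (a point): Grip point of the bolt beside the open page edge; wing, position and axes exactly as for bolt_spine_grip.

How it is judged (in metres and radians):
On the way, in this order (a step that is already met when the one before it is completed fails the run):
1. the bolt beside the spine is home (value of joint bolt_spine above 1.39 rad), for 0.2 s.
2. then the bolt beside the page edge is home (value of joint bolt_fore above 1.39 rad), for 0.2 s.
At the end, for the whole second after the job is handed in: Both wing bolts rest at their end stops, each within 0.18 rad (10 degrees) of 1.571, tightened in order: spine side first, page-edge side second (value of joint each of bolt_spine, bolt_fore above 1.39 rad); the robot touches nothing.
It also fails if it takes over 45 s, if anything falls off the work surface, if the arm or the gripper's body presses on something with over 40 N, if the wrist force passes 120 N, or if a joint passes its speed limit or range.

ROBOT

A 6-joint arm with a two-finger parallel gripper is mounted at the origin on the work surface. World frame = base frame: x ahead of the robot, y to its left, z up, the work surface at z = 0. Lengths are in mm, angles in degrees, forces in N, time in s.
With the tool pointing down it reaches from about 300 to 850 mm from the base axis. Payload 4.2 kg.
Tool frame: the origin (TCP) lies at the very end of the fingers, on their centre line; the grasp point (between the pads) lies 19 mm behind it; z points along the fingers, y is the line along which they close (so a half turn about z gives the same grasp; the last joint's range is limited). The gripper opens to 91 mm and grips with 3 to 60 N. Pads are 32 mm wide; open, the fingers measure 118 mm over their backs; the gripper's body (76 mm by 178 mm) begins 60 mm behind the grasp point.
Start: joints at [69.041, 18.312, 89.639, -0, 72.044, -1.146], TCP at [194.899, 540.978, 213.976] pointing down, gripper open.
Joint ranges: [-177.97, 177.97], [-48.28, 115.42], [12.27, 149.76], [-77.06, 257.06], [2.81, 150.46], [-146.56, 146.56]. Speed limits (degrees/s): [147.25, 147.25, 180, 180, 180, 180].

INTERFACE

Orientations are given as [roll, pitch, yaw] about the fixed x, y, z axes, in that order (R = Rz(yaw) Ry(pitch) Rx(roll)).
In Python, from workcell import * gives the robot as it stands.
- The arm moves only by the tool move_arm, never from a script. Its argument "motion" is a list of rows, each a list of 3 entries, a list of its own where there are three numbers: the finger opening in mm, from 0 to 91.2, then the shift along the world's x, y, z in units of 25 mm (1.0 is 25 mm), then the turn, a rotation vector about the world's x, y, z in units of 4 degrees (1.0 is 4 degrees). In form: [[grip, [x, y, z], [ax, ay, az]], ...]. A call has 1 to 20 rows; each row shifts and turns the commanded pose from where the row before left it; what a row does not reach is not made up. A row lasts 1/12 s, in which the tool goes at most 41.7 mm and 7.16 degrees, less where a joint would pass 70% of its speed; a pose out of reach is approached as far as the arm can. A call with a number of a shift or a turn outside -1 to 1 is refused whole. A call with a gripper value outside its range is refused whole. The fingers move at their own pace and stop on an object; "grip_force" is the grip in N (left out, the last holds). Time passes only in rows, so rows that do not move let the fingers close. It gives the time, the measured TCP pose, the force, the opening and the grip force at its end, in the units of the state.
- state(): the state, without advancing time (a new reading comes with each control period).
- grab_frame(name): name is "scene" or "top" or "wrist"; returns the picture (480x640x3 uint8, blue, green, red); there is no depth.
- camera_info(name): a dict with "fx", "fy", "cx", "cy" (pixels), "rvec" (rotation vector, rad) and "tvec" (3), from world to camera coordinates, as OpenCV has them. Camera axes: x right, y down, z forward; pixel columns grow to the right and rows downward; lengths in mm; the calibration is good to about 2 mm. A picture is of the moment at which its call begins: read the wrist's pose just before it. camera_info takes no time and is no camera call; for the wrist camera it gives the pose at the moment of the call.
- job_done(): hands the job in; it is judged then, once.
The state is a dict: "time_s": time; "qpos": joint angles; "qvel": joint speeds; "effort": joint torques, N m; "ee_pos": TCP position; "ee_rot": TCP orientation; "force": force on the tool from outside, world axes, zero at the start; "torque": the same for the moment, N m; "gripper_width": finger opening in mm; "gripper_force": force on a finger pad.
Only numpy, scipy, OpenCV 4.12 (cv2) and the standard library are available. Lean on these libraries where they do the work, as an engineer would, in place of code of your own. Each camera call takes 0.05 s, during which the arm holds its last target. There are 200 camera calls.

## Working session

There is one attempt and no reset: what is moved stays moved. The work goes in short steps, Python scripts to look and compute and a tool call to move; the robot and the scene stay as the last step left them, time stands still between calls to the robot, and variables do not carry over. Pictures are saved under pics/ and viewed, at most 10 in all, crops included, and the job is handed in when it is done.

Besides the shell and the picture viewer there is one more tool, called after "Emit:" as name([rows], argument=value, ...), one row to a line, values as JSON. move_arm: Moves the arm, as the interface text tells. Shifts and turns lie within -1 to 1; 1 stands for 25 mm of shift or 4 degrees of turn. Its arguments: {"type":"object","properties":{"motion":{"type":"array","items":{"type":"array"}},"grip_force":{"type":"number"}},"required":["motion"]}

```bash
mkdir -p pics && python3 - <<'E'
from workcell import *
import cv2,json
for n in("top","scene","wrist"):
    i=camera_info(n);print(n,i)
    cv2.imwrite(f"pics/{n}0.png",grab_frame(n))
s=state();print(s)
E
```

```text
top {'fx': 604.9778391350633, 'fy': 604.9778391350633, 'cx': 306.3557549331208, 'cy': 236.84561453625707, 'rvec': array([ 2.15576476, -2.12756395,  0.11882406]), 'tvec': array([ 22.13210772, 565.4676539 , 737.52514115])}
scene {'fx': 451.5576673768476, 'fy': 451.5576673768476, 'cx': 315.4457731911833, 'cy': 241.42904807137143, 'rvec': array([ 1.48926027,  1.96739807, -0.89391363]), 'tvec': array([ 135.05092969, -307.1621837 , 1122.31363742])}
wrist {'fx': 338.93315460318064, 'fy': 338.93315460318064, 'cx': 316.9019454105896, 'cy': 243.71501680397344, 'rvec': array([-2.37953344, -1.67222916, -0.23022915]), 'tvec': array([-575.26173726,  -28.98510615,  390.31770604])}
{'time_s': 0.15, 'qpos': array([ 6.90410621e+01,  1.83434304e+01,  8.96895085e+01, -9.15226392e-04,
        7.20444512e+01, -1.14692225e+00]), 'qvel': array([-0.03562816, -0.19184734, -0.24194865, -0.06380161,  0.01896358,
       -0.05948096]), 'effort': array([ 3.35429277e-04, -4.12769794e+01, -2.32157457e+01,  7.28286733e-02,
        4.33603884e-02, -1.01796345e-04]), 'ee_pos': array([194.76667317, 540.60912282, 213.31708432]), 'ee_rot': array([-1.79922608e+02, -6.78963368e-04,  1.60188267e+02]), 'force': array([ 0.38162003,  0.83162649, -0.2217008 ]), 'torque': array([ 0.00530778, -0.02421943,  0.07842061]), 'gripper_force': 0.0, 'gripper_width': 91.0812803262717}
```

View pics/top0.png

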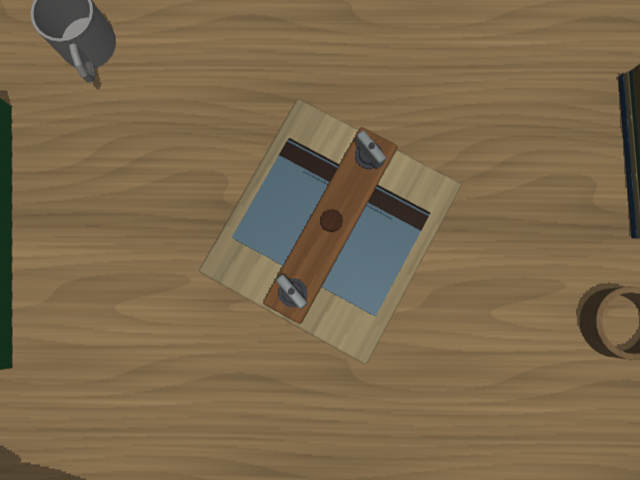

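View pics/scene0.png

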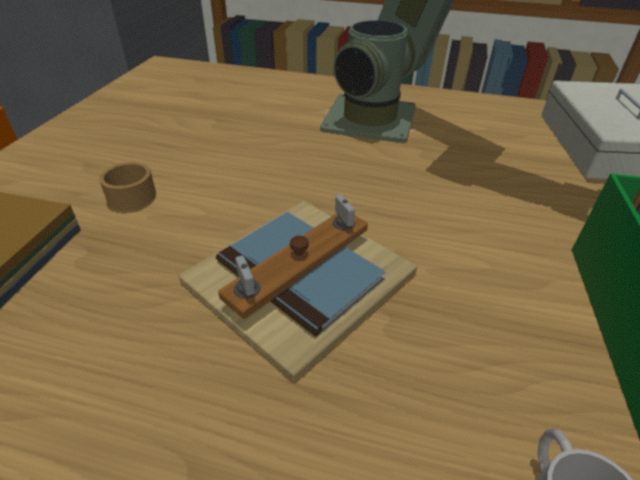

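The top view shows the dark cloth spine towards the upper end of the bar. The spine bolt is near (370,150), the fore bolt near (291,291) and the knob near (331,220). In the scene view the spine bolt is the near-left one at (246,275) and the fore bolt is at (345,213).

```bash
python3 - <<'E'
import cv2,numpy as np
t=cv2.imread("pics/top0.png");s=cv2.imread("pics/scene0.png")
def c(im,x,y):return cv2.resize(im[y-25:y+25,x-33:x+33],(396,300),interpolation=cv2.INTER_CUBIC)
cv2.imwrite("pics/m1.png",np.vstack([np.hstack([c(t,370,150),c(t,291,291)]),np.hstack([c(s,246,275),c(s,345,213)])]))
E
```

```text
(no output)
```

View pics/m1.png

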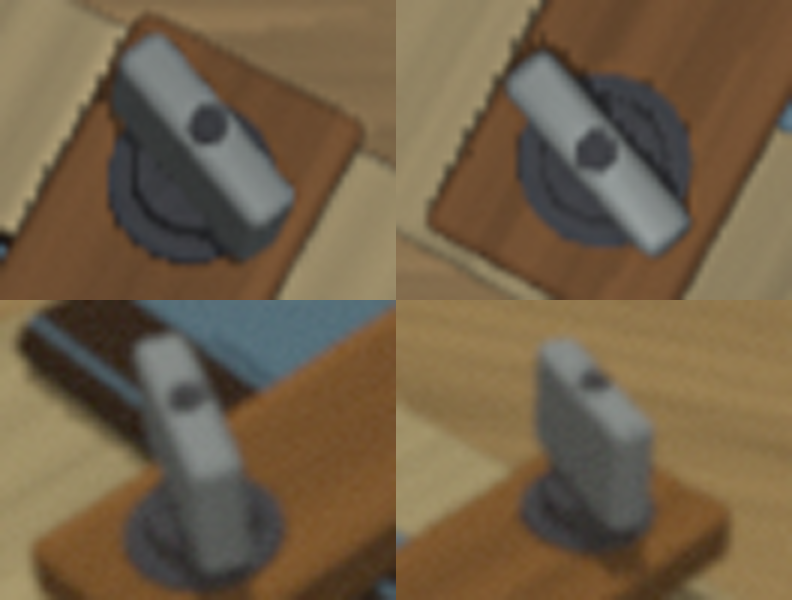

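```bash
cat > h.py <<'E'
from workcell import *
import cv2,numpy as np
def cam(n):
    i=camera_info(n);R=cv2.Rodrigues(np.array(i['rvec']))[0];K=np.array([[i['fx'],0,i['cx']],[0,i['fy'],i['cy']],[0,0,1]])
    return K,R,np.array(i['tvec'])
def tri(obs):  # [(cam,uv)]
    A=[];b=[]
    for (K,R,t),uv in obs:
        d=R.T@np.linalg.solve(K,[*uv,1]);d/=np.linalg.norm(d);P=np.eye(3)-np.outer(d,d);A.append(P);b.append(P@(-R.T@t))
    A=np.vstack(A);b=np.hstack(b);x=np.linalg.lstsq(A,b,rcond=None)[0];return x,np.linalg.norm(A@x-b)
def onz(c,uv,z):
    K,R,t=c;d=R.T@np.linalg.solve(K,[*uv,1]);o=-R.T@t;return o+d*(z-o[2])/d[2]
E
python3 - <<'E'
from h import *
T,S=cam("top"),cam("scene")
P=[tri([(T,a),(S,b)]) for a,b in (((371.3,145.3),(243.9,265.8)),((291.3,290.6),(345.1,201.1)))]
print(P)
for a in ((371.3,145.3),(291.3,290.6)):print(onz(T,a,94))
d=P[0][0]-P[1][0];print("len",np.linalg.norm(d),"bar dir",np.degrees(np.arctan2(d[1],d[0])))
for (x,y),e in (((337,125),((137,49),(275,211))),((258,266),((130,66),(274,234)))):
    q=[onz(T,(x+u/6-.4,y+v/6-.4),94) for u,v in e];w=q[0]-q[1]
    print("wing",np.linalg.norm(w),np.degrees(np.arctan2(w[1],w[0])),(q[0]+q[1])/2)
s=state();print(s['ee_pos'],s['ee_rot'])
E
```

```text
[(array([670.15918702, -49.4523222 ,  95.74711342]), np.float64(1.2668275091642787)), (array([493.8378286 ,  43.99876362,  94.95585757]), np.float64(1.403734049210218))]
[670.35122303 -48.74772884  94.        ]
[493.67511698  45.01578474  94.        ]
len 199.55689153978287 bar dir -27.923784004714758
wing 43.46530401608037 39.74660217686492 [669.20068791 -48.25698075  94.        ]
wing 43.380009619741195 41.62919780417177 [493.73144596  45.10552862  94.        ]
[194.76667317 540.60912282 213.31708432] [-1.79922608e+02 -6.78963368e-04  1.60188267e+02]
```

Emit:
move_arm([
  [91,[0,-1,0],[0,0,-1]],
  [91,[0,-1,0],[0,0,-1]],
  [91,[0,-1,0],[0,0,-1]],
  [91,[0,-1,0],[0,0,-1]],
  [91,[0,-1,0],[0,0,-1]],
  [91,[0,-1,0],[0,0,-1]],
  [91,[0,-1,0],[0,0,-1]],
  [91,[0,-1,0],[0,0,-1]],
  [91,[0.95,-0.78,0],[0,0,-1]],
  [91,[0.95,-0.78,0],[0,0,-1]],
  [91,[0.95,-0.78,0],[0,0,-1]],
  [91,[0.95,-0.78,0],[0,0,-1]],
  [91,[0.95,-0.78,0],[0,0,-1]],
  [91,[0.95,-0.78,0],[0,0,-1]],
  [91,[0.95,-0.78,0],[0,0,-1]],
  [91,[0.95,-0.78,0],[0,0,-1]],
  [91,[0.95,-0.78,0],[0,0,-1]],
  [91,[0.95,-0.78,0],[0,0,-1]],
], grip_force=25)

```text
time_s: 1.65
ee_pos: [433.2, 144.7, 213.8]
ee_rot: [-180.0, -0.0, 88.0]
force: [-0.6, -0.2, 0.9]
gripper_width: 90.8
gripper_force: 0.0
```

Emit:
move_arm([
  [91,[0.95,-0.78,0],[0,0,-1]],
  [91,[0.95,-0.78,0],[0,0,-1]],
  [91,[0.95,-0.78,0],[0,0,-1]],
  [91,[0.95,-0.78,0],[0,0,-1]],
  [91,[0.95,-0.78,0],[0,0,-1]],
  [91,[0.95,-0.78,0],[0,0,-1]],
  [91,[0.95,-0.78,0],[0,0,-1]],
  [91,[0.95,-0.78,0],[0,0,-1]],
  [91,[0.95,-0.78,0],[0,0,-1]],
  [91,[0.95,-0.78,0],[0,0,-1]],
  [91,[0,0,0],[0,0,-1]],
  [91,[0,0,0],[0,0,-1]],
  [91,[0,0,0],[0,0,0]],
  [91,[0,0,0],[0,0,0]],
])

```text
time_s: 2.82
ee_pos: [669.7, -49.1, 213.4]
ee_rot: [-180.0, 0.0, 40.3]
force: [0.3, -0.3, 0.1]
gripper_width: 91.1
gripper_force: 0.0
```

```bash
python3 - <<'E'
from h import *
W=cam("wrist");im=grab_frame("wrist");cv2.imwrite("pics/w1.png",im);np.savez("w1.npz",K=W[0],R=W[1],t=W[2])
s=state();print(s['time_s'],s['ee_pos'],s['ee_rot'],s['qpos'])
for p in ((670.2,-49,94),(493.8,44.7,94)):
    v=W[0]@(W[1]@np.array(p)+W[2]);print(v[:2]/v[2])
E
```

```text
2.8667 [669.65071135 -48.87582058 213.76361181] [-1.79982174e+02  2.09483179e-02  4.02899862e+01] [-5.15462244e+00  2.72008274e+01  7.56374125e+01 -2.48222354e-03
  7.71891597e+01  4.45559456e+01]
[319.11849784 237.91256392]
[122.14259643 313.78056974]
```

View pics/w1.png

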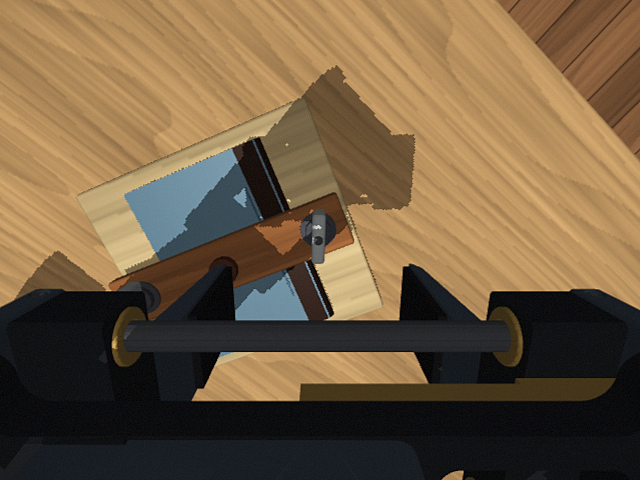

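The wrist view shows the spine wing at (318,238), upright in the picture and midway between the fingers, with its dot at (318,240). The prediction was (319,238), so the fix holds and I'll descend and grip.

Emit:
move_arm([
  [91,[0,0,-0.97],[0,0,0]],
  [91,[0,0,-0.97],[0,0,0]],
  [91,[0,0,-0.97],[0,0,0]],
  [91,[0,0,-0.97],[0,0,0]],
  [91,[0,0,-0.97],[0,0,0]],
  [91,[0,0,-0.97],[0,0,0]],
  [91,[0,0,0],[0,0,0]],
  [8,[0,0,0],[0,0,0]],
  [8,[0,0,0],[0,0,0]],
  [8,[0,0,0],[0,0,0]],
  [8,[0,0,0],[0,0,0]],
  [8,[0,0,0],[0,0,0]],
  [8,[0,0,0],[0,0,0]],
  [8,[0,0,0],[0,0,0]],
  [8,[0,0,0],[0,0,0]],
  [8,[0,0,0],[0,0,0]],
  [8,[0,0,0],[0,0,0]],
], grip_force=25)

```text
time_s: 4.28
ee_pos: [669.9, -49.0, 68.4]
ee_rot: [-180.0, 0.0, 40.2]
force: [-0.3, 0.1, -0.1]
gripper_width: 27.0
gripper_force: 0.0
```

Emit:
move_arm([
  [8,[0,0,0],[0,0,0]],
  [8,[0,0,0],[0,0,0]],
  [8,[0,0,0],[0,0,0]],
  [8,[0,0,0],[0,0,0]],
  [8,[0,0,0],[0,0,0]],
  [8,[0,0,0],[0,0,0]],
])

```text
time_s: 4.78
ee_pos: [670.5, -49.5, 68.5]
ee_rot: [179.9, -0.0, 40.2]
force: [2.3, -2.8, -1.8]
gripper_width: 11.5
gripper_force: 25.0
```

Gripped: opening about 12 mm, side force about 4 N, so it is well centred. Now turning clockwise.

Emit:
move_arm([
  [8,[0,0,0],[0,0,-0.7]],
  [8,[0,0,0],[0,0,-0.7]],
  [8,[0,0,0],[0,0,-0.7]],
  [8,[0,0,0],[0,0,-0.8]],
  [8,[0,0,0],[0,0,-0.8]],
  [8,[0,0,0],[0,0,-0.8]],
  [8,[0,0,0],[0,0,-0.8]],
  [8,[0,0,0],[0,0,-0.8]],
  [8,[0,0,0],[0,0,-0.8]],
  [8,[0,0,0],[0,0,-0.8]],
  [8,[0,0,0],[0,0,-0.8]],
  [8,[0,0,0],[0,0,-0.8]],
  [8,[0,0,0],[0,0,-0.8]],
  [8,[0,0,0],[0,0,-0.8]],
  [8,[0,0,0],[0,0,-0.8]],
  [8,[0,0,0],[0,0,-0.8]],
  [8,[0,0,0],[0,0,-0.8]],
  [8,[0,0,0],[0,0,-0.8]],
  [8,[0,0,0],[0,0,-0.8]],
  [8,[0,0,0],[0,0,-0.8]],
])

```text
time_s: 6.45
ee_pos: [670.8, -51.6, 68.5]
ee_rot: [179.8, -0.2, -22.7]
force: [3.6, -8.7, -2.5]
gripper_width: 11.8
gripper_force: 25.0
```

```bash
python3 -c "
from workcell import *
s=state();print(s['ee_rot'],s['force'],s['torque'])"
```

```text
[179.81724897  -0.19706797 -22.72368002] [ 3.63506798 -8.67529673 -2.53335478] [-1.41454007 -0.40851772  0.08091639]
```

Emit:
move_arm([
  [8,[0,-0.06,0],[0,0,-0.5]],
  [8,[0,0,0],[0,0,-0.5]],
  [8,[0,0,0],[0,0,-0.4]],
  [8,[0,0,0],[0,0,-0.3]],
  [8,[0,0,0],[0,0,-0.2]],
  [8,[0,0,0],[0,0,0]],
  [8,[0,0,0],[0,0,0]],
])

```text
time_s: 7.03
ee_pos: [670.7, -51.9, 68.5]
ee_rot: [179.9, -0.2, -30.0]
force: [3.0, -4.7, -2.5]
gripper_width: 12.6
gripper_force: 25.6
```

```bash
python3 -c "
from workcell import *
s=state();print(s['ee_rot'],s['force'],s['torque'])"
```

```text
[ 1.79898693e+02 -1.74024493e-01 -3.00141251e+01] [ 3.00323557 -4.67738554 -2.5256379 ] [-0.78696709 -0.46451715  0.85622809]
```

Moment about z jumped from 0.08 to 0.86 N m at yaw −30, so the spine bolt is on its stop. Releasing and moving over to the fore bolt.

Emit:
move_arm([
  [91,[0,0,0],[0,0,0]],
  [91,[0,0,0],[0,0,0]],
  [91,[0,0,0],[0,0,0]],
  [91,[0,0,0],[0,0,0]],
  [91,[0,0,0.97],[0,0,0]],
  [91,[0,0,0.97],[0,0,0]],
  [91,[0,0,0.97],[0,0,0]],
  [91,[0,0,0.97],[0,0,0]],
  [91,[0,0,0.97],[0,0,0]],
  [91,[0,0,0.97],[0,0,0]],
])

```text
time_s: 7.87
ee_pos: [669.4, -50.1, 215.3]
ee_rot: [-180.0, 0.0, -30.2]
force: [1.6, -0.4, -0.8]
gripper_width: 76.5
gripper_force: 0.0
```

Emit:
move_arm([
  [91,[-0.39,0.21,0],[0,0,1]],
  [91,[-0.39,0.21,0],[0,0,1]],
  [91,[-0.39,0.21,0],[0,0,1]],
  [91,[-0.39,0.21,0],[0,0,1]],
  [91,[-0.39,0.21,0],[0,0,1]],
  [91,[-0.39,0.21,0],[0,0,1]],
  [91,[-0.39,0.21,0],[0,0,1]],
  [91,[-0.39,0.21,0],[0,0,1]],
  [91,[-0.39,0.21,0],[0,0,1]],
  [91,[-0.39,0.21,0],[0,0,1]],
  [91,[-0.39,0.21,0],[0,0,1]],
  [91,[-0.39,0.21,0],[0,0,1]],
  [91,[-0.39,0.21,0],[0,0,1]],
  [91,[-0.39,0.21,0],[0,0,1]],
  [91,[-0.39,0.21,0],[0,0,1]],
  [91,[-0.39,0.21,0],[0,0,1]],
  [91,[-0.39,0.21,0],[0,0,1]],
  [91,[-0.39,0.21,0],[0,0,1]],
  [91,[0,0,0],[0,0,0]],
  [91,[0,0,0],[0,0,0]],
])

```text
time_s: 9.53
ee_pos: [494.2, 44.2, 214.3]
ee_rot: [180.0, -0.0, 41.7]
force: [1.1, -0.2, 0.3]
gripper_width: 90.8
gripper_force: 0.0
```

```bash
python3 - <<'E'
from h import *
W=cam("wrist");im=grab_frame("wrist");cv2.imwrite("pics/w2.png",im);np.savez("w2.npz",K=W[0],R=W[1],t=W[2])
s=state();print(s['time_s'],s['ee_pos'],s['ee_rot'],s['qpos'])
for p in ((670.2,-49,94),(493.8,44.7,94)):
    v=W[0]@(W[1]@np.array(p)+W[2]);print(v[:2]/v[2])
E
```

```text
9.5833 [494.72695933  44.01625167 214.23543377] [ 1.79962680e+02 -3.82137395e-02  4.17057379e+01] [ 3.76154802e+00  1.12090032e+01  9.94822344e+01 -6.34493040e-03
  6.92556789e+01  5.20580672e+01]
[543.35493763 157.69142014]
[317.89528232 238.34853221]
```

View pics/w2.png

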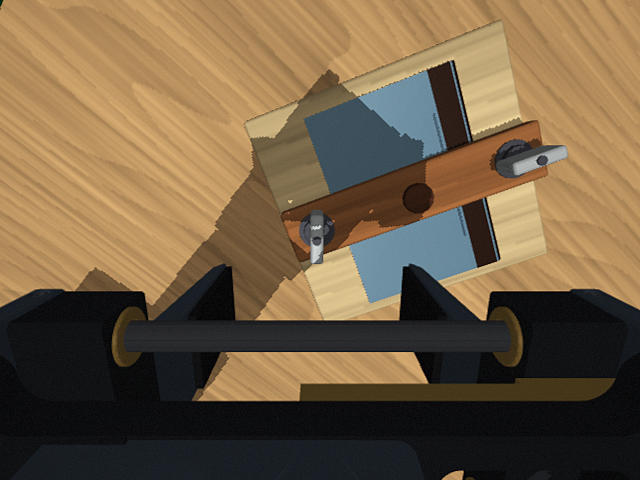

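The wrist view shows the fore wing between the fingers with its dot at (317,241), close to the predicted (318,238). The spine wing, dot at (542,160), looks about in line with the bar, but I'll check its angle on a crop before going on.

```bash
python3 - <<'E'
import cv2
im=cv2.imread("pics/w2.png")[100:220,480:640]
cv2.imwrite("pics/m2.png",cv2.resize(im,(800,600),interpolation=cv2.INTER_CUBIC))
E
```

```text
(no output)
```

View pics/m2.png

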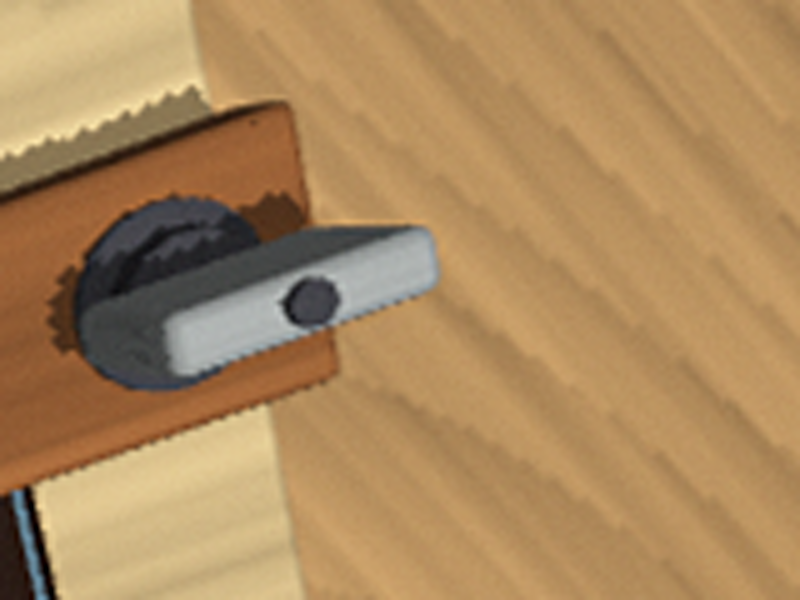

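In the crop the spine wing's edges slope about −20° and the bar's about −18.5°, so the spine bolt is home. Now descending on the fore bolt.

Emit:
move_arm([
  [91,[0,0,-0.97],[0,0,0]],
  [80,[0,0,-0.97],[0,0,0]],
  [70,[0,0,-0.97],[0,0,0]],
  [60,[0,0,-0.97],[0,0,0]],
  [60,[0,0,-0.97],[0,0,0]],
  [60,[0,0,-0.97],[0,0,0]],
  [60,[0,0,0],[0,0,0]],
  [8,[0,0,0],[0,0,0]],
  [8,[0,0,0],[0,0,0]],
  [8,[0,0,0],[0,0,0]],
  [8,[0,0,0],[0,0,0]],
  [8,[0,0,0],[0,0,0]],
  [8,[0,0,0],[0,0,0]],
  [8,[0,0,0],[0,0,0]],
  [8,[0,0,0],[0,0,0]],
  [8,[0,0,0],[0,0,0]],
  [8,[0,0,0],[0,0,0]],
  [8,[0,0,0],[0,0,0]],
  [8,[0,0,0],[0,0,0]],
], grip_force=25)

```text
time_s: 11.17
ee_pos: [494.1, 44.4, 68.8]
ee_rot: [-180.0, -0.0, 41.8]
force: [-1.6, 2.8, 6.1]
gripper_width: 11.6
gripper_force: 25.0
```

Emit:
move_arm([
  [8,[0,0,0],[0,0,-0.8]],
  [8,[0,0,0],[0,0,-0.8]],
  [8,[0,0,0],[0,0,-0.8]],
  [8,[0,0,0],[0,0,-0.8]],
  [8,[0,0,0],[0,0,-0.8]],
  [8,[0,0,0],[0,0,-0.8]],
  [8,[0,0,0],[0,0,-0.8]],
  [8,[0,0,0],[0,0,-0.8]],
  [8,[0,0,0],[0,0,-0.8]],
  [8,[0,0,0],[0,0,-0.8]],
  [8,[0,0,0],[0,0,-0.8]],
  [8,[0,0,0],[0,0,-0.8]],
  [8,[0,0,0],[0,0,-0.8]],
  [8,[0,0,0],[0,0,-0.8]],
  [8,[0,0,0],[0,0,-0.8]],
  [8,[0,0,0],[0,0,-0.8]],
  [8,[0,0,0],[0,0,-0.8]],
  [8,[0,0,0],[0,0,-0.8]],
  [8,[0,0,0],[0,0,-0.8]],
  [8,[0,0,0],[0,0,-0.8]],
])

```text
time_s: 12.83
ee_pos: [494.5, 42.2, 68.9]
ee_rot: [179.8, -0.1, -22.2]
force: [-2.2, -6.2, 5.2]
gripper_width: 12.2
gripper_force: 25.0
```

Emit:
move_arm([
  [8,[0,0,0],[0,0,-0.5]],
  [8,[0,0,0],[0,0,-0.5]],
  [8,[0,0,0],[0,0,-0.4]],
  [8,[0,0,0],[0,0,-0.4]],
  [8,[0,0,0],[0,0,-0.2]],
  [8,[0,0,0],[0,0,0]],
  [8,[0,0,0],[0,0,0]],
])

```text
time_s: 13.42
ee_pos: [494.4, 42.0, 68.8]
ee_rot: [179.8, -0.1, -29.9]
force: [-1.3, -5.3, 5.0]
gripper_width: 12.5
gripper_force: 25.5
```

```bash
python3 -c "
from workcell import *
s=state();print(s['ee_rot'],s['force'],s['torque'])"
```

```text
[ 1.79768838e+02 -1.34525061e-01 -2.98989303e+01] [-1.28053369 -5.31660851  4.96334651] [-0.91451014  0.52224617  0.88404154]
```

The same moment rise (0.88 N m) shows the fore bolt is on its stop. Releasing, moving up and clear, then checking.

Emit:
move_arm([
  [91,[0,0,0],[0,0,0]],
  [91,[0,0,0],[0,0,0]],
  [91,[0,0,0],[0,0,0]],
  [91,[0,0,0],[0,0,0]],
  [91,[0,0,0],[0,0,0]],
  [91,[0,0,0.97],[0,0,0]],
  [91,[0,0,0.97],[0,0,0]],
  [91,[0,0,0.97],[0,0,0]],
  [91,[0,0,0.97],[0,0,0]],
  [91,[0,0,0.97],[0,0,0]],
  [91,[0,0,0.97],[0,0,0]],
  [91,[-0.8,0,0],[0,0,0]],
  [91,[-0.8,0,0],[0,0,0]],
  [91,[-0.8,0,0],[0,0,0]],
  [91,[-0.8,0,0],[0,0,0]],
  [91,[0,0,0],[0,0,0]],
  [91,[0,0,0],[0,0,0]],
  [91,[0,0,0],[0,0,0]],
])

```text
time_s: 14.92
ee_pos: [415.3, 44.1, 214.2]
ee_rot: [-180.0, -0.1, -30.2]
force: [-0.6, 0.9, 0.0]
gripper_width: 91.3
gripper_force: 0.0
```

```bash
python3 - <<'E'
from h import *
cv2.imwrite("pics/w3.png",np.hstack([cv2.resize(grab_frame(n),(400,300)) if 0 else grab_frame(n)[100:400,130:530] for n in("wrist","scene")]))
E
```

```text
(no output)
```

View pics/w3.png

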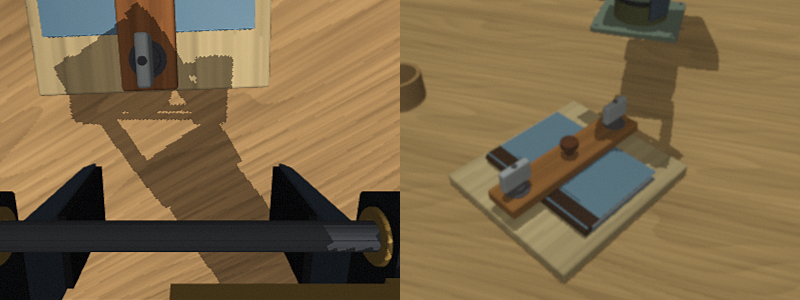

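The wrist crop shows the fore wing at (143,60) in line with the bar. The scene crop shows both wings in line, at (515,175) and (614,110), and the gripper clear.

```bash
python3 -c "
from workcell import *
print(job_done())"
```

```text
the job is handed in; nothing more can be done
None
```

I turned both wing bolts clockwise to their end stops, spine side first and then page-edge side, moved the gripper clear, and handed the job in at about 15 s; no verdict came back.

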